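# Dock the flux bottle behind its spring gate

### The arm

A 7-joint arm with a two-finger parallel gripper is mounted at the origin on a cart in front of the work surface, level with it; the furniture and walls round the work are solid. World frame = base frame: x ahead of the robot, y to its left, z up, the work surface at z = 0. Lengths are in m, angles in rad, forces in N, time in s.
With the tool pointing down it reaches from about 0.35 to 0.9 m from the base axis. Payload 8.1 kg.
Tool frame: the origin (TCP) lies between the finger pads; the fingertips stand 17 mm ahead of it and the grasp point (between the pads) lies 2 mm behind it; z points along the fingers, y is the direction in which the jaws open and shut (so a half turn about z gives the same grasp; the last joint's range is limited). The gripper opens to 92 mm and grips with 3 to 60 N. Pads are 19 mm wide; open, the fingers measure 130 mm over their backs; the gripper's body (75 mm by 190 mm) begins 47 mm behind the grasp point.
Start: joints at [-1.33, 0.434, 0.025, 1.573, -0.012, 1.134, -0.075], TCP at [0.211, 0.588, 0.244] pointing down, gripper open.
Joint ranges: [-2.62, 2.62], [-0.44, 2.09], [-1.27, 1.32], [0.08, 2.57], [-1.32, 4.46], [0.12, 2], [-2.74, 2.74]. Speed limits (rad/s): [2.22, 2.22, 3.01, 3.01, 3.14, 3.14, 3.14].

### API

Orientations are given as a rotation vector (axis times angle).
In Python, from cell import arm gives the robot as it stands. The module is installed in compiled form; this text tells all that it offers.
- The arm moves only by the shell command python3 -m crank 'ROWS' [FORCE]. ROWS is JSON, a list of rows, each a list of 5 numbers: the opening, from 0 (shut) to 1 (fully open), then the shift along the world's x, y, z normalised to -1 to 1, where 1 is 40 cm, then the turn about the world's z normalised to -1 to 1, where 1 is 60 degrees. In form: [[fingers, tx, ty, tz, twist], ...]. A call has exactly 8 rows; each row shifts and turns the commanded pose from where the row before left it; what a row does not reach is not made up. A row lasts 1/12 s, in which the tool goes at most 41.7 mm and 7.16 degrees, less where a joint would pass 70% of its speed; a pose out of reach is approached as far as the arm can. A call with a number of a shift or a turn outside -1 to 1 is refused whole. A call with a gripper value outside its range is refused whole. The fingers move at their own pace and stop on an object; FORCE is the grip in N (left out, the last holds). Time passes only in rows, so rows that do not move let the fingers close, or fill a call up. It gives the time, the measured TCP pose, the force and the opening at its end, in the units of the state.
- arm.observe(): the state, without advancing time (a new reading comes with each control period).
- arm.get_image(name): name is "scene" or "top" or "wrist"; returns the picture (480x640x3 uint8, red, green, blue); there is no depth.
- arm.get_calibration(name): a dict with "intrinsics" (3x3 intrinsics, pixels), "extrinsics" (4x4, takes a point from camera to world coordinates). Camera axes: x right, y down, z forward; pixel columns grow to the right and rows downward; lengths in m; the calibration is good to about 2 mm. A picture is of the moment at which its call begins: read the wrist's pose just before it. get_calibration takes no time and is no camera call; for the wrist camera it gives the pose at the moment of the call.
- arm.sign_off(): hands the job in, once; it reports no verdict.
The state is a dict: "clock": time; "joints": joint angles; "dq": joint speeds; "joint_efforts": joint torques, N m; "position": TCP position; "ee_rot": TCP orientation; "force": force on the tool from outside, world axes, zero at the start; "ft_torque": the same for the moment, N m; "width": opening from 0.0 (shut) to 1.0 (fully open).
Only numpy, scipy, OpenCV 4.12 (cv2) and the standard library are available. Lean on these libraries where they do the work, as an engineer would, in place of code of your own. Each camera call takes 0.05 s, during which the arm holds its last target.

### The job

Put the white flux bottle with the red cap that stands by itself at the front right (not the one at the back by the bins) away in the bottle dock so that it cannot be knocked over: with the held bottle push the orange spring gate back and keep it open while you lower the bottle upright onto the grey base plate, then let go so that the gate holds it against the dark grey V-shaped stop. Leave the yellow oil bottle and the solder spool where they stand.

Things in the scene. Friction and masses are not known exactly. Their poses are not given: they have to be found in the camera images.
- flux_mid (a point): Centre (half-way up) of the flux bottle at the front right: white, red label, red cap with a pointed white nozzle; it stands upright, round, 34 mm in diameter, 95 mm tall in all. The straight body to grip reaches from the foot to 68 mm up. This point is on its axis, 47.5 mm above its foot; z is up along the bottle. About 0.11 kg (may vary by 30 percent).
- flux_foot (a point): Centre of the underside of the flux bottle (on its axis).
- dock_seat (a point): Seat of the fixed bottle dock: the point on top of its grey base plate, 6 mm above the bench, where the centre of the bottle's foot stands when docked. x points level from the V stop to the gate, the way in which the gate opens; y is level across it; z up. The base plate reaches from x = -55 to +95 mm and y = -31 to +31 mm. A blue spring housing, 36 mm high above the bench, is at x = 62 to 95 mm.
- stop_top (a point): Back of the top of the dock's dark grey V stop, 35 mm from the seat in the dock's -x and 14 mm above it; axes as the seat's. The V opens to +x, its faces at 45 degrees either side of the x axis; a bottle that touches both has its axis at the seat. The stop reaches from x = -43 to -3 mm and y = -28 to +28 mm of the seat; otherwise the seat is open in y.
- gate_face (a point): Middle of the top edge of the orange gate's flat upright face that looks to the seat; moves with the gate; axes as the seat's. Shut, it is 7 mm from the seat axis in +x: no room for the bottle until it is pushed back. Gate 24 mm wide in y, 8 mm thick, top 35.5 mm above the seat, 21.5 mm higher than the V stop: a bottle with its foot between these heights passes over the stop and meets the gate.
- gate (a joint): Travel of the spring gate in m along the dock's +x: 0 shut (at rest), 0.010 when it rests on a docked bottle, 0.032 fully open. It always springs back; the spring pushes with about 2.4 N when shut, 3.6 N on a docked bottle, 6.2 N fully open.
- oil_mid (a point): Centre (half-way up) of the yellow oil bottle with black cap and nozzle, 28 mm in diameter, 78 mm tall, a bystander.
- spool_mid (a point): Centre of the spool of solder wire with blue flanges, 76 mm in diameter, 49 mm tall, a bystander.
- flux_bottle: The same flux bottle as a whole; origin at the centre of its underside, z up its axis.
Things that resemble listed ones, but are neither listed nor needed, are in the scene too. Leave any turquoise look-alike of the flux_bottle alone.

How it is judged:
On the way:
1. the gate is pushed back at least 9 mm while the bottle is over the seat (within 30 mm) and its foot still more than 6 mm above it (value of joint gate above 0.009 m and horizontal distance between flux_foot and dock_seat below 0.03 m and z of flux_foot in the frame of dock_seat above 0.006 m), for 0.1 s.
At the end, for the whole second after the job is handed in: The flux bottle stands upright (within 0.1 rad) and still on the dock's base plate (foot within 3 mm of its height), its foot within 5 mm of the seat, with the gate sprung back against it (gate at 6 to 14 mm) (horizontal distance between flux_foot and dock_seat below 0.005 m and z of flux_foot in the frame of dock_seat between -0.003 and 0.003 m and angle between flux_mid's own z axis and vertical below 0.1 rad and value of joint gate between 0.006 and 0.014 m and linear speed of flux_bottle below 0.02 m/s); the robot touches nothing.
It fails at once if the yellow oil bottle is moved more than 30 mm (distance of oil_mid from where it was at the start of the episode above 0.03 m).
It fails at once if the solder spool is moved more than 30 mm (distance of spool_mid from where it was at the start of the episode above 0.03 m).
It also fails if it takes over 38 s, if anything falls off the work surface, if the arm or the gripper's body presses on something with over 40 N, if the wrist force passes 120 N, or if a joint passes its speed limit or range.

## Working session

There is one attempt and no reset: what is moved stays moved. The work goes in short steps, Python scripts to look and compute and a shell command to move; the robot and the scene stay as the last step left them, time stands still between calls to the robot, and variables do not carry over. Pictures are saved under pics/ and viewed, and the job is handed in when it is done.

```bash
mkdir -p pics
cat > h.py <<'E'
import numpy as np, cv2
from cell import arm
def snap(n,f):
    im=arm.get_image(n); cv2.imwrite('pics/'+f,im[:,:,::-1]); return im
def ray(n,u,v,z,cal=None):
    c=cal or arm.get_calibration(n); K=np.array(c['intrinsics']);T=np.array(c['extrinsics'])
    d=T[:3,:3]@np.linalg.solve(K,[u,v,1]); o=T[:3,3]
    return o+d*(z-o[2])/d[2]
def proj(n,p,cal=None):
    c=cal or arm.get_calibration(n); K=np.array(c['intrinsics']);T=np.array(c['extrinsics'])
    q=T[:3,:3].T@(np.array(p)-T[:3,3]); q=K@q; return q[:2]/q[2]
E
python3 - <<'E'
from h import *
np.set_printoptions(precision=4,suppress=True)
print(arm.observe())
for n in ['scene','top','wrist']:
    c=arm.get_calibration(n);print(n,c['intrinsics'],c['extrinsics']); 
    if n!='wrist': snap(n,n+'0.png')
E
```

```text
{'clock': 0.0, 'joints': array([-1.3296,  0.4352,  0.025 ,  1.5741, -0.0116,  1.134 , -0.0751]), 'dq': array([-0.0001, -0.0019,  0.    , -0.0002,  0.0002, -0.0004,  0.0001]), 'joint_efforts': array([ -0.0002, -66.7864,   0.9848, -31.4446,  -0.0606,   0.0431,
         0.0002]), 'position': array([0.2106, 0.5879, 0.2429]), 'ee_rot': array([-0.5375, -3.0952,  0.0025]), 'force': array([-0.4976, -0.0804,  0.1837]), 'ft_torque': array([-0.061 , -0.0324, -0.0163]), 'width': 1.0002702642622197}
scene [[501.3858   0.     322.9265]
 [  0.     501.3858 240.5079]
 [  0.       0.       1.    ]] [[ 0.7252 -0.3652  0.5837  0.0248]
 [-0.6885 -0.3697  0.6239 -0.5977]
 [-0.012  -0.8544 -0.5196  0.4955]
 [ 0.      0.      0.      1.    ]]
top [[506.2715   0.     313.8032]
 [  0.     506.2715 242.3621]
 [  0.       0.       1.    ]] [[-0.0386 -0.9763  0.2128  0.3623]
 [-0.9993  0.038  -0.0072 -0.0601]
 [-0.0011 -0.2129 -0.9771  0.8889]
 [ 0.      0.      0.      1.    ]]
wrist [[342.2991   0.     317.6232]
 [  0.     342.2991 237.8673]
 [  0.       0.       1.    ]] [[ 0.3365  0.9109  0.2389  0.1462]
 [ 0.9417 -0.3251 -0.0867  0.6109]
 [-0.0013  0.2541 -0.9672  0.3846]
 [ 0.      0.      0.      1.    ]]
```

View pics/scene0.png

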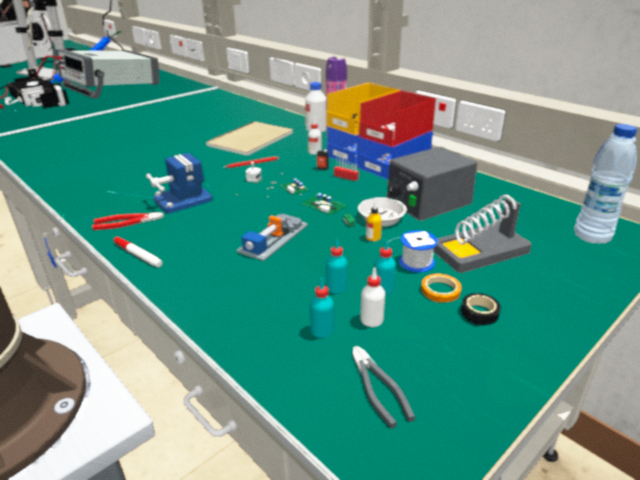

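View pics/top0.png

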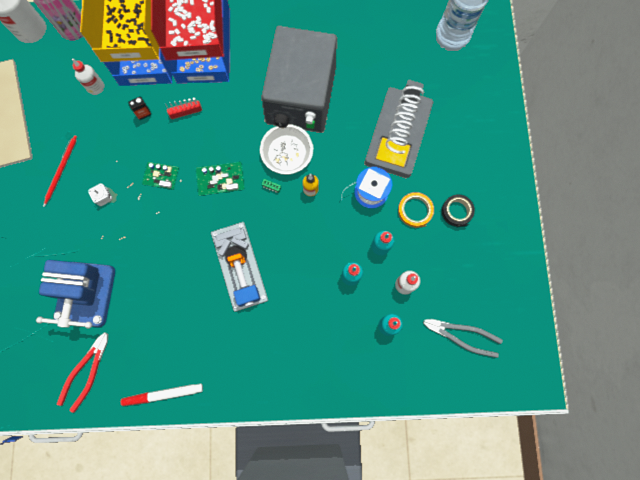

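The scene view shows the white bottle at about (372,305), with three turquoise look-alikes around it. The dock is at about (272,237). In the top view the bottle's cap is at (410,280) and the dock at (238,265). I'll enlarge both.

Run:
```python
import cv2
t=cv2.imread('pics/top0.png');s=cv2.imread('pics/scene0.png')
cv2.imwrite('pics/c1.png',cv2.resize(t[215:320,200:280],None,fx=7,fy=7,interpolation=cv2.INTER_CUBIC)[:,:,:][:600*2] if 0 else cv2.resize(t[215:315,200:280],None,fx=6,fy=6,interpolation=cv2.INTER_CUBIC))
cv2.imwrite('pics/c2.png',cv2.resize(t[220:340,330:430],None,fx=5,fy=5,interpolation=cv2.INTER_CUBIC))
cv2.imwrite('pics/c3.png',cv2.resize(s[205:265,230:315],None,fx=9,fy=9,interpolation=cv2.INTER_CUBIC))
cv2.imwrite('pics/c4.png',cv2.resize(s[240:340,300:410],None,fx=6,fy=6,interpolation=cv2.INTER_CUBIC))
```

```text
(no output)
```

View pics/c1.png

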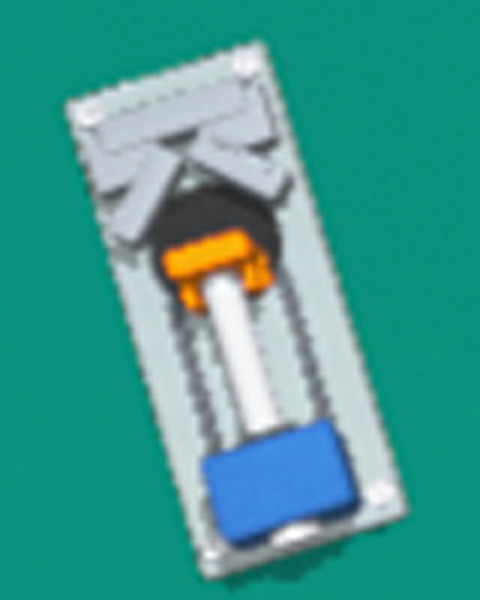

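View pics/c2.png

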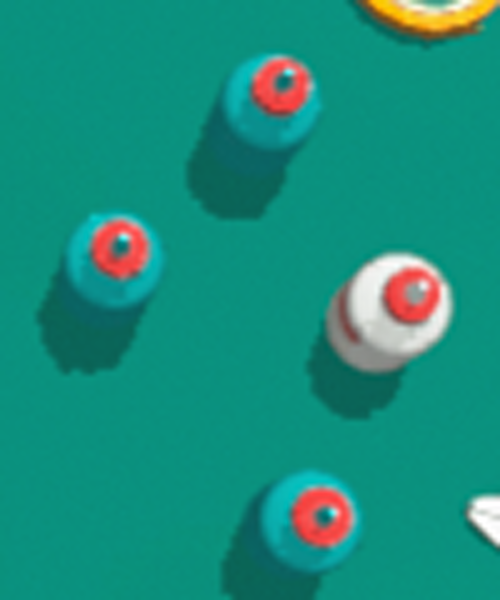

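View pics/c3.png

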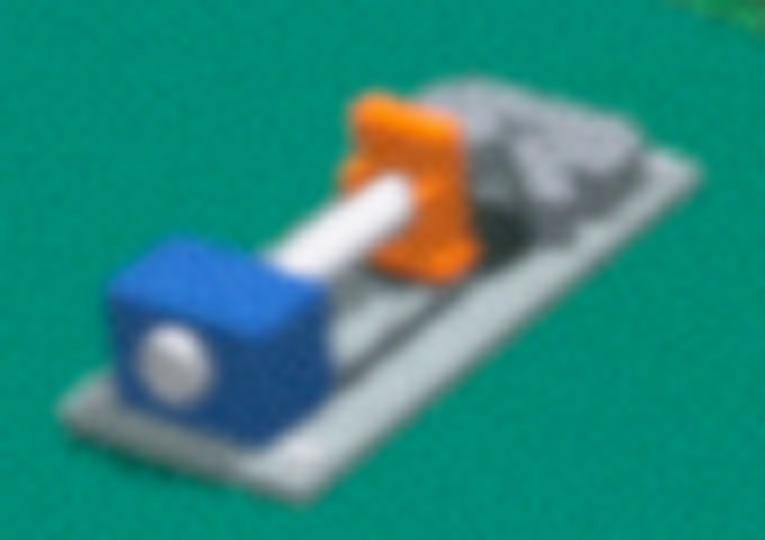

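View pics/c4.png

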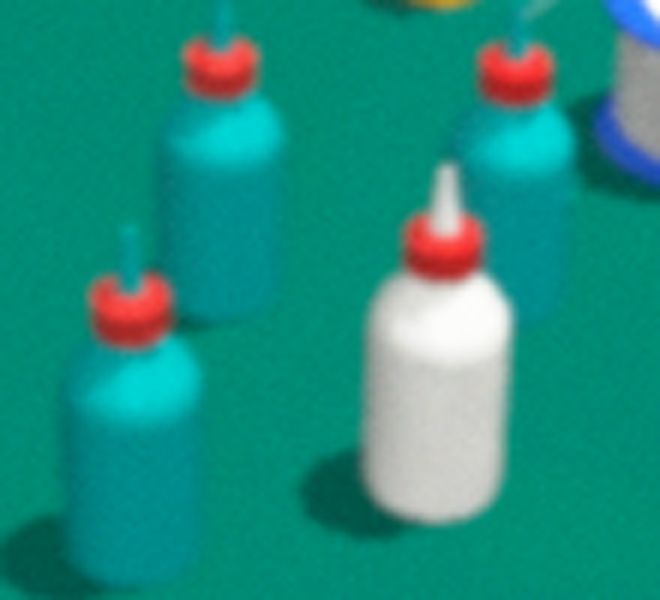

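```bash
cat > fit.py <<'E'
from h import *
from scipy.optimize import least_squares
np.set_printoptions(precision=4,suppress=True)
obs=[('top',(-55,31),(211.7,232.2)),('top',(-55,-31),(243.7,222.0)),('top',(95,-31),(268,299.5)),('top',(95,31),(233.8,309.7)),
('scene',(95,-31),None),]
# labels: which y sign -> test both
def run(obs):
    def f(p):
        c,s=np.cos(p[2]),np.sin(p[2]);r=[]
        for n,(x,y),uv in obs:
            x,y=x/1e3,y/1e3
            r+=list(proj(n,[p[0]+c*x-s*y,p[1]+s*x+c*y,.006])-uv)
        return r
    g=ray('top',238,262,.006)
    best=min((least_squares(f,[g[0],g[1],a]) for a in (0,1.5,3,-1.5)),key=lambda s:s.cost)
    return best.x,best.fun
T=[((-55,-31),(211.7,232.2)),((-55,31),(243.7,222.0)),((95,31),(268,299.5)),((95,-31),(233.8,309.7))]
S=[((95,31),(263.9,259.6)),((-55,31),(308.1,223.9)),((95,-31),(236.7,250))]
for l in (1,-1):
    for nm,o in (('top',[('top',(a[0],a[1]*l),u) for a,u in T]),('both',[('top',(a[0],a[1]*l),u) for a,u in T]+[('scene',(a[0],a[1]*l),u) for a,u in S])):
        x,r=run(o);print(l,nm,x,np.degrees(x[2]),np.round(r,1))
for z in (0.,.0475,.095): print(z,ray('top',413.6,278,z),ray('scene',374.5,268,z))
# bottle body in scene: left/right edges
E
python3 fit.py
```

```text
1 top [0.5378 0.0724 3.4176] 195.81335861415127 [-0.9 -1.   0.3 -1.2  0.3  0.6  0.3  1.5]
1 both [0.5379 0.0724 3.4192] 195.90730270296643 [-0.9 -1.1  0.2 -1.3  0.3  0.4  0.3  1.4 -0.2  0.1  0.4 -0.4 -0.5  0.5]
-1 top [ 0.5383  0.0722 -2.8691] -164.38843291704387 [ 32.6 -11.6 -32.6   8.8 -34.   11.4  34.4  -9.8]Traceback (most recent call last):
  File "fit.py", line 21, in <module>
    x,r=run(o);print(l,nm,x,np.degrees(x[2]),np.round(r,1))
        ~~~^^^
  File "fit.py", line 15, in run
    best=min((least_squares(f,[g[0],g[1],a]) for a in (0,1.5,3,-1.5)),key=lambda s:s.cost)
  File "fit.py", line 15, in <genexpr>
    best=min((least_squares(f,[g[0],g[1],a]) for a in (0,1.5,3,-1.5)),key=lambda s:s.cost)
              ~~~~~~~~~~~~~^^^^^^^^^^^^^^^^^
    return func(*args, **kwargs)
    result = trf(vector_fun.fun, vector_fun.jac, x0, f0, J0, lb, ub, ftol, xtol,
                 gtol, max_nfev, x_scale, loss_function, tr_solver,
                 tr_options.copy(), verbose, callback=callback_wrapped)
    return trf_no_bounds(
        fun, jac, x0, f0, J0, ftol, xtol, gtol, max_nfev, x_
[... 785 characters left out ...]
vals]
                                    ^^^^^^^
    f = np.atleast_1d(self.fun(x, *self.args, **self.kwargs))
                      ~~~~~~~~^^^^^^^^^^^^^^^^^^^^^^^^^^^^^^
    return np.atleast_1d(self.fun(x))
                         ~~~~~~~~^^^
    return self.f(x, *self.args, **self.kwargs)
           ~~~~~~^^^^^^^^^^^^^^^^^^^^^^^^^^^^^^
  File "fit.py", line 12, in f
    r+=list(proj(n,[p[0]+c*x-s*y,p[1]+s*x+c*y,.006])-uv)
            ~~~~^^^^^^^^^^^^^^^^^^^^^^^^^^^^^^^^^^^^
  File "h.py", line 10, in proj
    c=cal or arm.get_calibration(n); K=np.array(c['intrinsics']);T=np.array(c['extrinsics'])
             ~~~~~~~~~~~~~~~~~~~^^^
ValueError: time passes only in moves, steps and waits
```

Run:
```python
from h import *
import pickle
np.set_printoptions(precision=4,suppress=True)
C={n:arm.get_calibration(n) for n in('top','scene')}
pickle.dump(C,open('cal.pkl','wb'))
s=open('h.py').read().replace("cal or arm.get_calibration(n)","cal or (CAL[n] if n in CAL else arm.get_calibration(n))")
s+="\nimport pickle\nCAL=pickle.load(open('cal.pkl','rb'))\n"
open('h.py','w').write(s)
for z in (0.,.095): print(z,ray('top',413.6,278,z,C['top']),ray('scene',374.5,268,z,C['scene']))
c=lambda u,v,z:ray('top',330+u/5,220+v/5,z,C['top'])
print('white cap',c(412,296,.08)); print('turq tips',c(286,77,.095),c(122,243,.095),c(325,515,.095))
# scene foot: body edges c4 x 362..507 bottom 522
print('foot',ray('scene',300+434/6,240+522/6,0,C['scene']))
print('shoulder/body z40',ray('scene',300+435/6,240+415/6,.04,C['scene']))
print('oil',ray('top',311,178,.078,C['top']),'spool',ray('top',374,184,.049,C['top']))
```

```text
0.0 [ 0.4845 -0.2406  0.    ] [ 0.5821 -0.1325  0.    ]
0.095 [ 0.4714 -0.2213  0.095 ] [ 0.4752 -0.2216  0.095 ]
white cap [ 0.4716 -0.2223  0.08  ]
turq tips [ 0.542  -0.1844  0.095 ] [ 0.4901 -0.1287  0.095 ] [ 0.4024 -0.1868  0.095 ]
foot [ 0.4641 -0.2325  0.    ]
shoulder/body z40 [ 0.4573 -0.2367  0.04  ]
oil [ 0.65   -0.0656  0.078 ] spool [ 0.645 -0.175  0.049]
```

```bash
python3 -m crank '[[1,0.027,-0.084,0,0.025],[1,0.027,-0.084,0,0.025],[1,0.027,-0.084,0,0.025],[1,0.027,-0.084,0,0.025],[1,0.027,-0.084,0,0.025],[1,0.027,-0.084,0,0.025],[1,0.027,-0.084,0,0.025],[1,0.027,-0.084,0,0.025]]' 20; python3 -c "
from h import *
print(arm.observe()['joints'])"
```

```text
clock: 0.77
position: [0.2972, 0.3177, 0.2435]
ee_rot: [-0.209, -3.134, 0.0]
force: [1.1, 0.1, 0.6]
width: 1.0
[-0.99963165  0.12331038  0.06453142  2.01184751 -0.00948973  1.00704159
  0.50713733]
```

```bash
python3 -m crank '[[1,0.027,-0.084,0,0.025],[1,0.027,-0.084,0,0.025],[1,0.027,-0.084,0,0.025],[1,0.027,-0.084,0,0.025],[1,0.027,-0.084,0,0.025],[1,0.027,-0.084,0,0.025],[1,0.027,-0.084,0,0.025],[1,0.027,-0.084,0,0.025]]' 20; python3 -m crank '[[1,0.027,-0.084,0,0.025],[1,0.027,-0.084,0,0.025],[1,0.027,-0.084,0,0.025],[1,0.027,-0.084,0,0.025],[1,0.027,-0.084,0,0.025],[1,0.027,-0.084,0,0.025],[1,0.027,-0.084,0,0.020],[1,0.027,-0.084,0,0]]' 20; python3 -c "
from h import *
print(arm.observe()['joints'])"
```

```text
clock: 1.43
position: [0.3834, 0.0491, 0.2438]
ee_rot: [-0.12, 3.139, 0.001]
force: [0.7, 0.3, 0.2]
width: 1.0
clock: 2.1
position: [0.47, -0.2195, 0.2435]
ee_rot: [0.399, -3.116, -0.0]
force: [0.4, 1.5, 0.3]
width: 0.998
[-0.13390647  0.28185165  0.59680261  1.86519866 -0.18144595  1.04885775
  2.36129288]
```

Run:
```python
from h import *
np.set_printoptions(precision=4,suppress=True)
c=arm.get_calibration('wrist'); pickle.dump(c,open('w1.pkl','wb'))
snap('wrist','w1.png'); print(c['extrinsics'], arm.observe()['position'])
print(proj('wrist',[.4735,-.2215,.095],c),proj('wrist',[.4735,-.2215,0],c))
```

```text
[[-0.2528  0.9359  0.2455  0.4038]
 [ 0.9675  0.2444  0.0646 -0.237 ]
 [ 0.0004  0.2538 -0.9672  0.3851]
 [ 0.      0.      0.      1.    ]] [ 0.4711 -0.2266  0.2441]
[314.4476 232.5424] [315.159  212.6641]
```

View pics/w1.png

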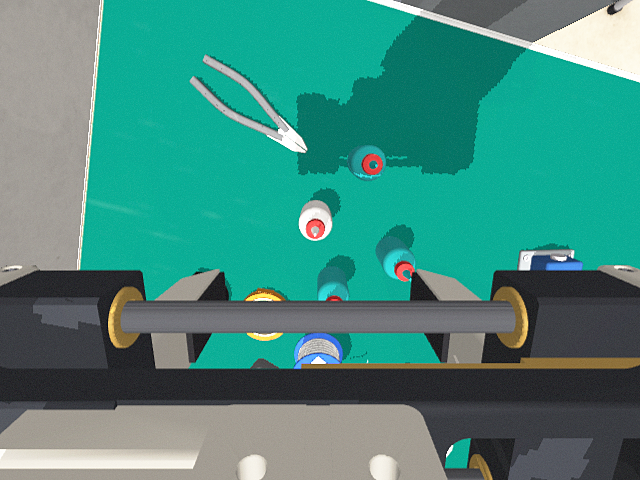

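Run:
```python
import cv2
t=cv2.imread('pics/w1.png')
cv2.imwrite('pics/w1c.png',cv2.resize(t[190:250,285:345],None,fx=10,fy=10,interpolation=cv2.INTER_CUBIC))
```

```text
(no output)
```

View pics/w1c.png

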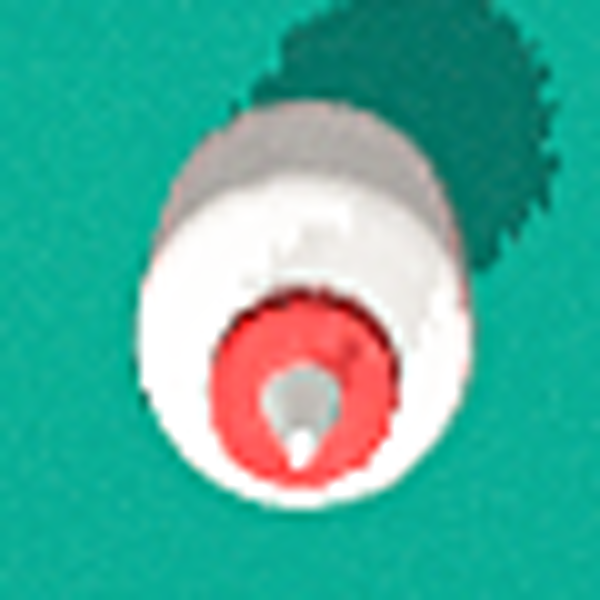

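Run:
```python
from h import *
np.set_printoptions(precision=4,suppress=True)
c=pickle.load(open('w1.pkl','rb'))
print('tip',ray('wrist',315,235,.095,c),'cap',ray('wrist',315.5,228.8,.08,c),'foot edge',ray('wrist',316,200,0,c)+[.0165,.004,0])
# side silhouettes at approx z=.068 radius 17: x 138..473 at y~330
a=ray('wrist',285+13.8,190+33,.064,c);b=ray('wrist',285+47.3,190+33,.064,c);print('body',(a+b)/2,np.linalg.norm(a-b))
print(arm.observe()['position'])
```

```text
tip [ 0.4755 -0.2205  0.095 ] cap [ 0.4734 -0.2207  0.08  ] foot edge [ 0.4757 -0.2202  0.    ]
body [ 0.4716 -0.2212  0.064 ] 0.03212594776023571
[ 0.4711 -0.2266  0.2441]
```

```bash
python3 -m crank '[[1,0.006,0,-0.04,0],[1,0.004,0,-0.07,0],[1,0,0,-0.08,0],[1,0,0,-0.08,0],[1,0,0,-0.08,0],[1,0,0,-0.05,0],[1,0,0,0,0],[1,0,0,0,0]]' 20
```

```text
clock: 2.82
position: [0.4731, -0.2179, 0.0832]
ee_rot: [0.395, -3.114, -0.001]
force: [0.6, -0.3, 0.8]
width: 0.996
```

```bash
python3 -m crank '[[1,0.003,-0.006,-0.03,0.024],[1,0,0,-0.03,0],[1,0,0,-0.02,0],[1,0,0,0,0],[0.3,0,0,0,0],[0.3,0,0,0,0],[0.2,0,0,0,0],[0.2,0,0,0,0]]' 15;python3 -c "
from h import *
o=arm.observe();print(o['position'],o['width'],o['force'])"
```

```text
clock: 3.48
position: [0.4755, -0.2205, 0.0524]
ee_rot: [-0.435, 3.11, -0.001]
force: [0.2, 0.3, -0.4]
width: 0.76
[ 0.4755191  -0.22046945  0.05241394] 0.7601060152198883 [ 0.24179916  0.32512514 -0.4288325 ]
```

```bash
python3 -m crank '[[0.2,0,0,0,0],[0.2,0,0,0,0],[0.2,0,0,0,0],[0.2,0,0,0,0],[0.2,0,0,0,0],[0.2,0,0,0,0],[0.2,0,0,0,0],[0.2,0,0,0,0]]' 55;python3 -c "
from h import *
o=arm.observe();print(o['position'],o['width'],o['force'])"
```

```text
clock: 4.15
position: [0.4751, -0.2204, 0.0517]
ee_rot: [0.436, -3.111, -0.0]
force: [0.5, -0.4, -0.2]
width: 0.365
[ 0.4750561  -0.22038938  0.05169538] 0.36539931416602456 [ 0.5469446  -0.35566807 -0.21067394]
```

```bash
python3 -m crank '[[0.2,0,0,0.05,0],[0.2,0,0,0.1,0],[0.2,0,0,0.1,0],[0.2,0,0,0.1,0],[0.2,0.02,0.07,0,0],[0.2,0.023,0.083,0,0],[0.2,0.023,0.083,0,0],[0.2,0.023,0.083,0,0]]' 55;python3 -m crank '[[0.2,0.023,0.083,0,0],[0.2,0.023,0.083,0,0],[0.2,0.023,0.083,0,0],[0.2,0.023,0.083,0,0],[0.2,0.02,0.08,-0.03,0],[0.2,0.005,0.016,-0.03,0],[0.2,0,0,0,0],[0.2,0,0,0,0]]' 55
python3 - <<'E'
from h import *
np.set_printoptions(precision=4,suppress=True)
c=arm.get_calibration('wrist'); pickle.dump(c,open('w2.pkl','wb'))
o=arm.observe();print(o['position'],o['force'],o['width'],o['ee_rot'],o['joints'])
snap('wrist','w2.png');snap('scene','s2.png');snap('top','t2.png')
E
```

```text
clock: 4.82
position: [0.5107, -0.0914, 0.192]
ee_rot: [-0.434, 3.111, 0.0]
force: [0.7, -0.1, -1.4]
width: 0.363
clock: 5.48
position: [0.5567, 0.078, 0.167]
ee_rot: [0.436, -3.109, 0.001]
force: [0.8, -0.7, -1.5]
width: 0.36
[0.5567 0.078  0.167 ] [ 0.8105 -0.7399 -1.4838] 0.3604482158786114 [ 0.4362 -3.1089  0.0014] [-0.5874  0.4356  0.4869  1.851  -0.25    0.918   1.864 ]
```

View pics/w2.png

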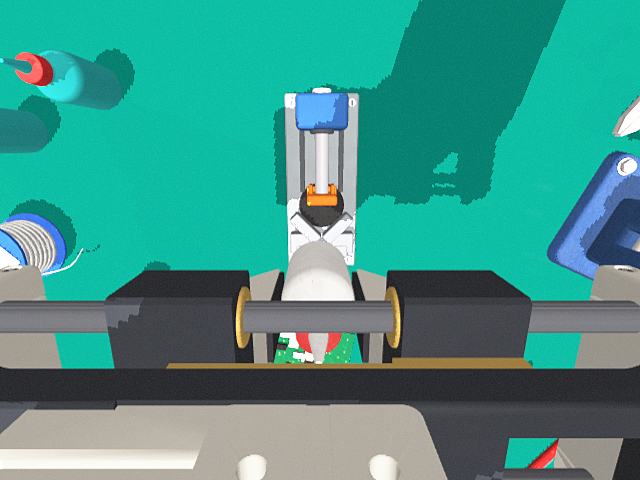

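View pics/s2.png

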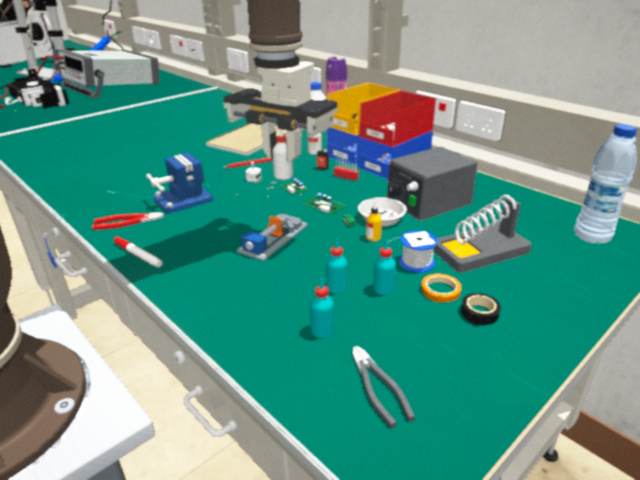

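The wrist view shows the held bottle upright at (320,270). The dock lies straight ahead of it, with the plate corners at about (287,94) and (357,94) and the gate at (322,195). I'll enlarge this to refine the dock pose.

Run:
```python
import cv2
t=cv2.imread('pics/w2.png')
cv2.imwrite('pics/w2c.png',cv2.resize(t[80:300,260:385],None,fx=4,fy=4,interpolation=cv2.INTER_CUBIC)[:600])
cv2.imwrite('pics/w2d.png',cv2.resize(t[180:280,270:375],None,fx=6,fy=6,interpolation=cv2.INTER_CUBIC))
```

```text
(no output)
```

View pics/w2c.png

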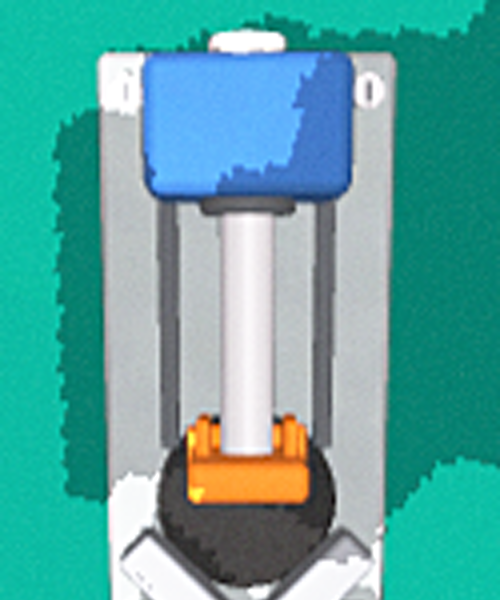

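View pics/w2d.png

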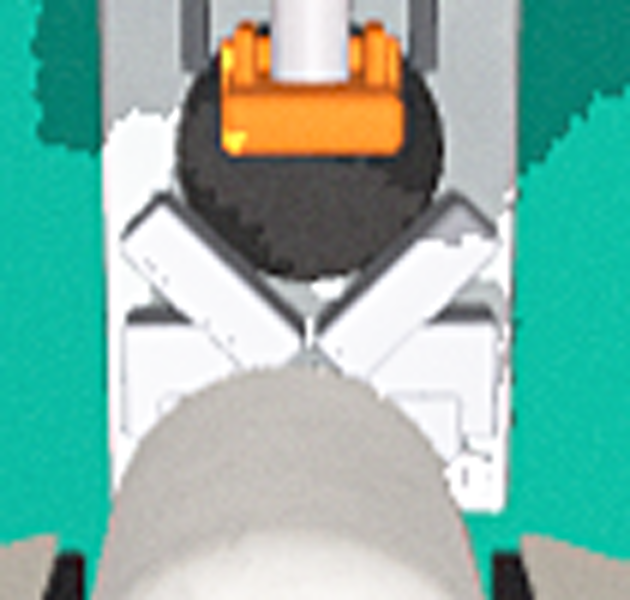

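```bash
cat > fit2.py <<'E'
from h import *
from scipy.optimize import least_squares
np.set_printoptions(precision=4,suppress=True)
c=pickle.load(open('w2.pkl','rb'))
W=[((95,31,6),(284.3,93)),((95,-31,6),(359.5,93.3)),((-55,-31,6),(354.2,265.3)),((7,0,41.5),(322,205.8)),((-24,0,20),(321.7,235.8)),((-3,21,20),(297.5,212)),((-3,-21,20),(345.8,212))]
S=[((95,31,6),(263.9,259.6)),((-55,31,6),(308.1,223.9)),((95,-31,6),(236.7,250))]
S=[((a[0],-a[1],a[2]),u) for a,u in S]; S=[((a[0],-a[1],a[2]),u) for a,u in S]
T=[((-55,-31,6),(211.7,232.2)),((-55,31,6),(243.7,222.0)),((95,31,6),(268,299.5)),((95,-31,6),(233.8,309.7))]
W=[((a[0],a[1],a[2]),u) for a,u in W]
def run(sets):
    def f(p):
        C,s=np.cos(p[2]),np.sin(p[2]);r=[]
        for n,o,cal in sets:
            for (x,y,z),uv in o:
                x,y,z=x/1e3,y/1e3,z/1e3
                r+=list(proj(n,[p[0]+C*x-s*y,p[1]+s*x+C*y,z],cal)-uv)
        return np.array(r)
    b=least_squares(f,[.538,.0724,3.419],loss='soft_l1');return b.x,np.degrees(b.x[2]),np.round(f(b.x),1)
print(run([('wrist',W,c)]))
print(run([('wrist',W,c),('scene',S,CAL['scene']),('top',T,CAL['top'])]))
t=np.array([.5567,.078,.115]);d=np.array([np.cos(3.419),np.sin(3.419),0])
print(proj('wrist',t+.017*d,c))
E
python3 fit2.py
```

```text
(array([0.5384, 0.0762, 3.4195]), np.float64(195.92069358182775), array([-0. , -0.7,  0.1, -0.9,  0.2, -0.1, -0. , -0.5, -0.2,  0.9, -0.4,
        0.9,  0.4,  0.9]))
(array([0.5383, 0.0758, 3.4214]), np.float64(196.0306479865244), array([-0.6, -0.7, -0.5, -1.1, -0. , -0.3, -0.5, -0.6, -0.5,  0.8, -0.8,
        0.8,  0. ,  0.8, -1.1, -0.7, -0.6, -1.1, -1.3, -0.3, -2.9, -1.2,
       -1.7, -1.5, -1.5,  0.2, -1.5,  1.2]))
[317.8264 239.1626]
```

```bash
python3 -m crank '[[0.2,-0.002,0.007,-0.03,0],[0.2,0,0,-0.06,0],[0.2,0,0,-0.06,0],[0.2,0,0,-0.05,0],[0.2,0,0,-0.018,0],[0.2,0,0,0,0],[0.2,0,0,0,0],[0.2,0,0,0,0]]' 55
python3 - <<'E'
from h import *
np.set_printoptions(precision=4,suppress=True)
c=arm.get_calibration('wrist'); pickle.dump(c,open('w3.pkl','wb'))
o=arm.observe();print(o['position'],o['force'],o['width'],o['ee_rot'])
t=snap('wrist','w3.png')[:,:,::-1];s=snap('scene','s3.png')[:,:,::-1];tt=snap('top','t3.png')[:,:,::-1]
cv2.imwrite('pics/w3c.png',cv2.resize(t[90:290,250:395],None,fx=3,fy=3,interpolation=cv2.INTER_CUBIC))
cv2.imwrite('pics/s3c.png',cv2.resize(s[150:270,200:340],None,fx=5,fy=5,interpolation=cv2.INTER_CUBIC))
E
```

```text
clock: 6.3
position: [0.5577, 0.0808, 0.082]
ee_rot: [-0.434, 3.109, 0.0]
force: [0.2, -0.2, -1.8]
width: 0.361
[0.5577 0.0808 0.082 ] [ 0.2337 -0.2362 -1.8453] 0.3606778542114042 [-0.4339  3.1092  0.0002]
```

View pics/w3c.png

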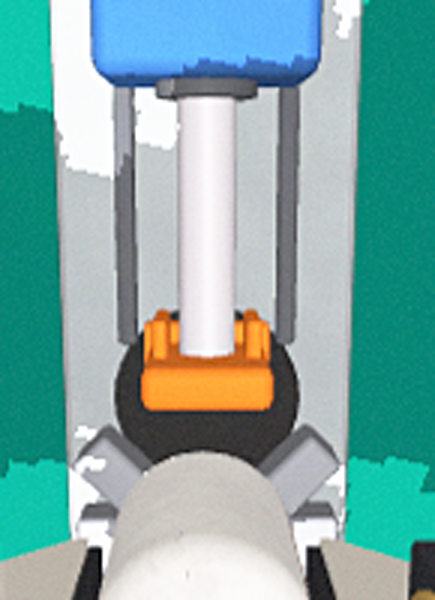

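View pics/s3c.png

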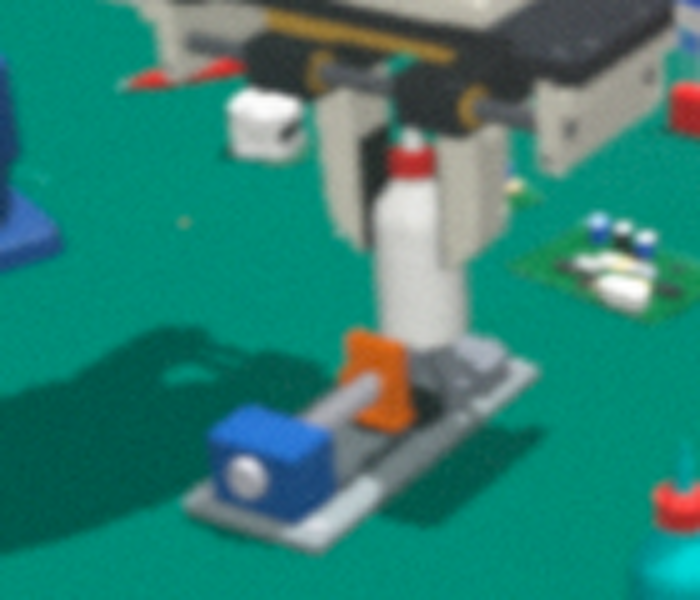

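```bash
python3 -m crank '[[0.2,-0.008,-0.0022,-0.01,0],[0.2,-0.01,-0.0028,0,0],[0.2,-0.01,-0.0028,0,0],[0.2,-0.01,-0.0028,0,0],[0.2,-0.01,-0.0028,0,0],[0.2,-0.01,-0.003,0,0],[0.2,0,0,0,0],[0.2,0,0,0,0]]' 55
python3 - <<'E'
from h import *
np.set_printoptions(precision=4,suppress=True)
c=arm.get_calibration('wrist'); pickle.dump(c,open('w4.pkl','wb'))
o=arm.observe();print(o['position'],o['force'],o['ft_torque'],o['width'],o['ee_rot'])
t=snap('wrist','w4.png')[:,:,::-1];s=snap('scene','s4.png')[:,:,::-1]
cv2.imwrite('pics/w4c.png',cv2.resize(t[90:290,250:395],None,fx=3,fy=3,interpolation=cv2.INTER_CUBIC))
cv2.imwrite('pics/s4c.png',cv2.resize(s[150:270,200:340],None,fx=5,fy=5,interpolation=cv2.INTER_CUBIC))
E
```

```text
clock: 7.12
position: [0.5338, 0.0748, 0.0768]
ee_rot: [-0.435, 3.11, 0.0]
force: [4.4, 2.1, -2.9]
width: 0.363
[0.5338 0.0748 0.0768] [ 4.3682  2.0507 -2.8951] [ 0.4438 -1.0022  0.0308] 0.36337937718022173 [-0.4355  3.1103  0.0003]
```

View pics/w4c.png

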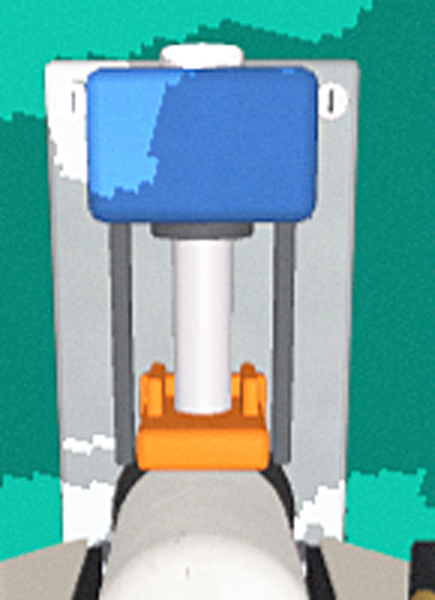

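View pics/s4c.png

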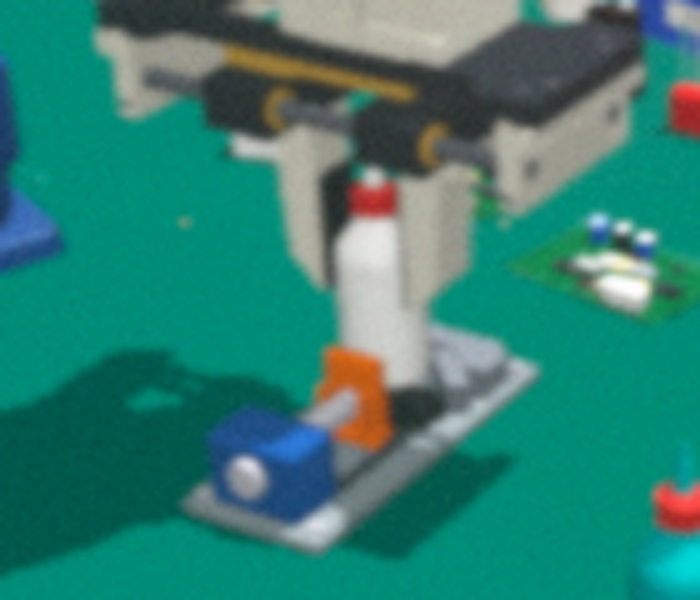

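Run:
```python
from h import *
np.set_printoptions(precision=4,suppress=True)
R=np.array([[np.cos(3.4195),np.sin(3.4195)],[-np.sin(3.4195),np.cos(3.4195)]]);s=np.array([.5384,.0757])
D=lambda p:R@(np.array(p)[:2]-s)*1e3
c2,c3,c4=[pickle.load(open(f'w{i}.pkl','rb')) for i in(2,3,4)]
print('gate2',D(ray('wrist',322,205.8,.0415,c2)))
print('gate3',D(ray('wrist',250+207/3,90+411/3,.0415,c3)))
print('gate4',D(ray('wrist',250+203/3,90+470/3,.0415,c4)))
print('tcp',D([.5338,.0748]))
print('corners4',D(ray('wrist',250+45/3,90+62/3,.006,c4)),D(ray('wrist',250+358/3,90+62/3,.006,c4)))
```

```text
gate2 [ 6.539  -0.4814]
gate3 [ 6.7087 -0.3033]
gate4 [21.7458 -0.3397]
tcp [ 4.6704 -0.3965]
corners4 [94.1021 30.4907] [ 94.1618 -30.4627]
```

```bash
python3 -m crank '[[0.2,0,0,-0.01,0],[0.2,0,0,-0.01,0],[0.2,0,0,-0.01,0],[0.2,0,0,-0.008,0],[0.2,0,0,-0.005,0],[0.2,0,0,-0.002,0],[0.2,0,0,0,0],[0.2,0,0,0,0]]' 55
python3 - <<'E'
from h import *
np.set_printoptions(precision=4,suppress=True)
o=arm.observe();print(o['position'],o['force'],o['ft_torque'],o['width'],o['ee_rot'])
E
```

```text
clock: 7.88
position: [0.5332, 0.0745, 0.0582]
ee_rot: [0.435, -3.111, 0.0]
force: [3.7, 1.6, -2.9]
width: 0.362
[0.5332 0.0745 0.0582] [ 3.7365  1.6398 -2.8599] [ 0.2007 -0.9852  0.0335] 0.36213780396586115 [ 0.4353 -3.1105  0.0002]
```

```bash
python3 -m crank '[[0.2,0.004,0.001,0,0],[0.2,0.004,0.001,-0.001,0],[0.2,0,0,-0.001,0],[0.2,0,0,-0.001,0],[0.2,0,0,0,0],[0.2,0,0,0,0],[0.2,0,0,0,0],[0.2,0,0,0,0]]' 55
python3 - <<'E'
from h import *
np.set_printoptions(precision=4,suppress=True)
c=arm.get_calibration('wrist'); pickle.dump(c,open('w5.pkl','wb'))
o=arm.observe();print(o['position'],o['force'],o['ft_torque'],o['width'],o['ee_rot'])
t=snap('wrist','w5.png')[:,:,::-1];s=snap('scene','s5.png')[:,:,::-1]
cv2.imwrite('pics/w5c.png',cv2.resize(t[90:290,250:395],None,fx=3,fy=3,interpolation=cv2.INTER_CUBIC))
cv2.imwrite('pics/s5c.png',cv2.resize(s[150:270,200:340],None,fx=5,fy=5,interpolation=cv2.INTER_CUBIC))
E
```

```text
clock: 8.55
position: [0.5371, 0.0756, 0.0577]
ee_rot: [-0.436, 3.11, 0.0]
force: [4.6, 2.2, 5.7]
width: 0.364
[0.5371 0.0756 0.0577] [4.5834 2.1579 5.7296] [ 0.527  -0.9497  0.0242] 0.3644555668682739 [-0.4355  3.1103  0.0003]
```

View pics/w5c.png

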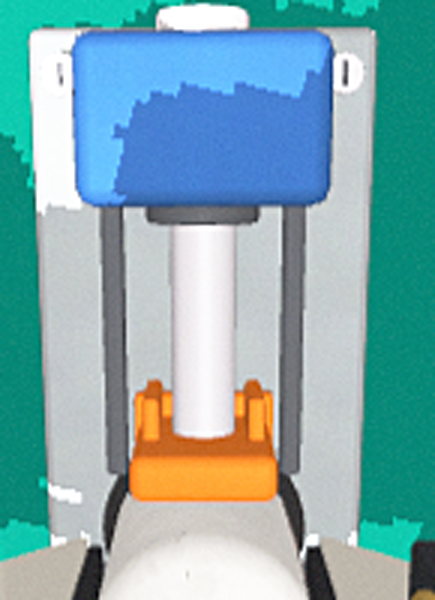

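View pics/s5c.png

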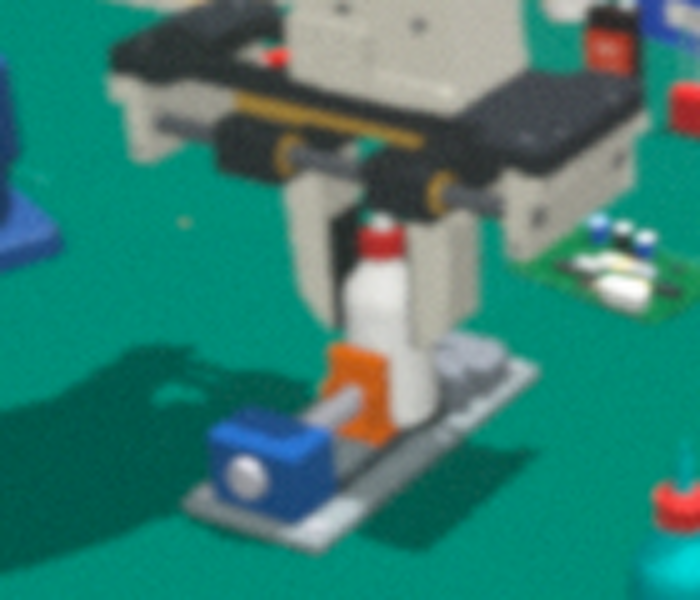

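```bash
python3 -m crank '[[0.4,0,0,0,0],[0.45,0,0,0,0],[0.5,0,0,0,0],[0.6,0,0,0,0],[0.7,0,0,0,0],[0.75,0,0,0,0],[0.75,0,0,0,0],[0.75,0,0,0,0]]' 20
python3 - <<'E'
from h import *
np.set_printoptions(precision=4,suppress=True)
c=arm.get_calibration('wrist'); pickle.dump(c,open('w6.pkl','wb'))
o=arm.observe();print(o['position'],o['force'],o['ft_torque'],o['width'],o['ee_rot'])
t=snap('wrist','w6.png')[:,:,::-1];s=snap('scene','s6.png')[:,:,::-1]
cv2.imwrite('pics/w6c.png',cv2.resize(t[90:290,250:395],None,fx=3,fy=3,interpolation=cv2.INTER_CUBIC))
cv2.imwrite('pics/s6c.png',cv2.resize(s[150:270,200:340],None,fx=5,fy=5,interpolation=cv2.INTER_CUBIC))
E
```

```text
clock: 9.32
position: [0.5366, 0.0754, 0.0573]
ee_rot: [0.435, -3.111, -0.0]
force: [0.9, 0.3, -0.3]
width: 0.745
[0.5366 0.0754 0.0573] [ 0.9184  0.2951 -0.2709] [ 0.0544 -0.029  -0.0266] 0.7450972564781039 [ 0.4352 -3.1111 -0.    ]
```

View pics/w6c.png

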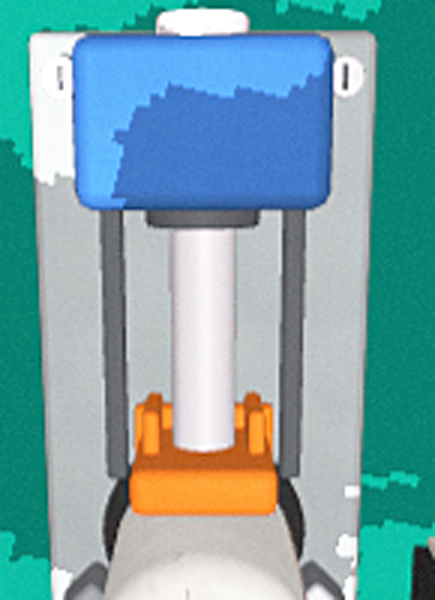

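View pics/s6c.png

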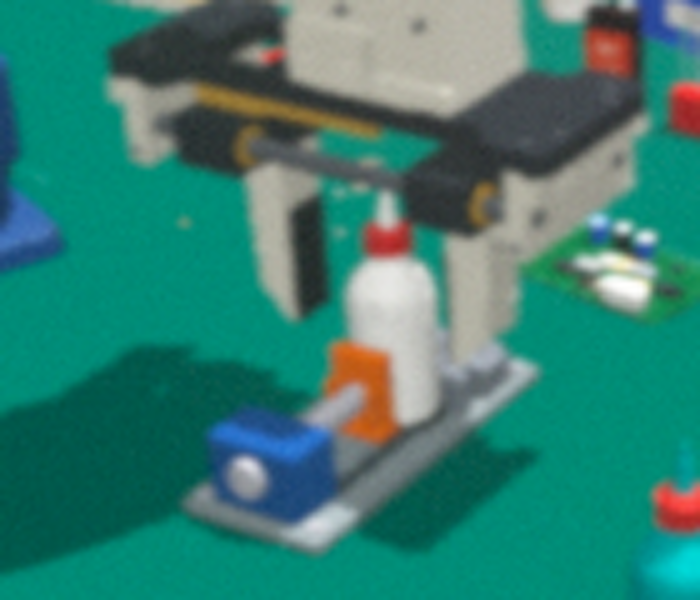

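```bash
python3 -m crank '[[0.8,0,0,0.02,0],[0.8,0,0,0.05,0],[0.8,0,0,0.08,0],[0.8,0,0,0.08,0],[0.8,0,0,0.08,0],[0.8,0,0,0.05,0],[0.8,0,0,0,0],[0.8,0,0,0,0]]' 20
python3 - <<'E'
from h import *
np.set_printoptions(precision=4,suppress=True)
c=arm.get_calibration('wrist'); pickle.dump(c,open('w7.pkl','wb'))
o=arm.observe();print(o['position'],o['force'],o['width'])
t=snap('wrist','w7.png')[:,:,::-1];s=snap('scene','s7.png')[:,:,::-1]
cv2.imwrite('pics/w7c.png',cv2.resize(t[80:320,250:395],None,fx=2.5,fy=2.5,interpolation=cv2.INTER_CUBIC))
cv2.imwrite('pics/s7c.png',cv2.resize(s[150:270,200:340],None,fx=5,fy=5,interpolation=cv2.INTER_CUBIC))
E
```

```text
clock: 10.08
position: [0.5374, 0.0756, 0.203]
ee_rot: [-0.435, 3.108, 0.001]
force: [-0.7, 1.0, -0.4]
width: 0.801
[0.5374 0.0756 0.203 ] [-0.7443  0.994  -0.4038] 0.8008385694459373
```

View pics/w7c.png

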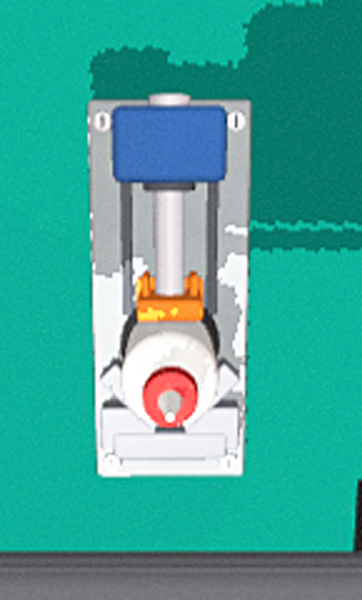

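View pics/s7c.png

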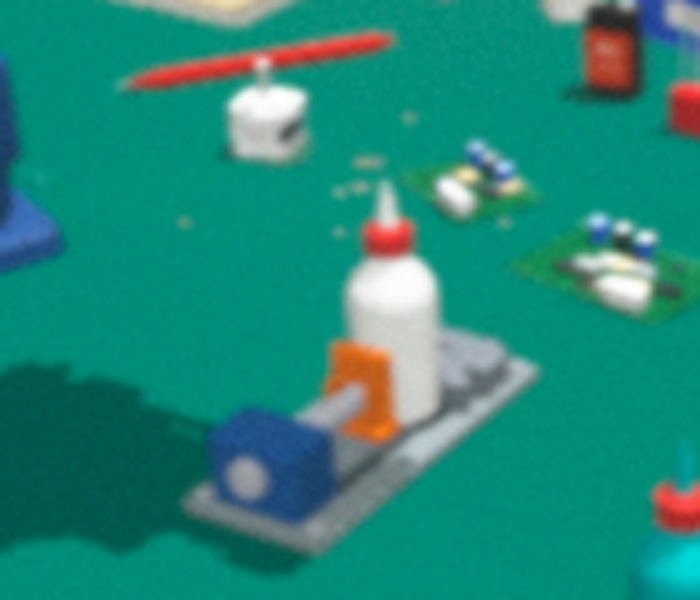

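View pics/s7.png

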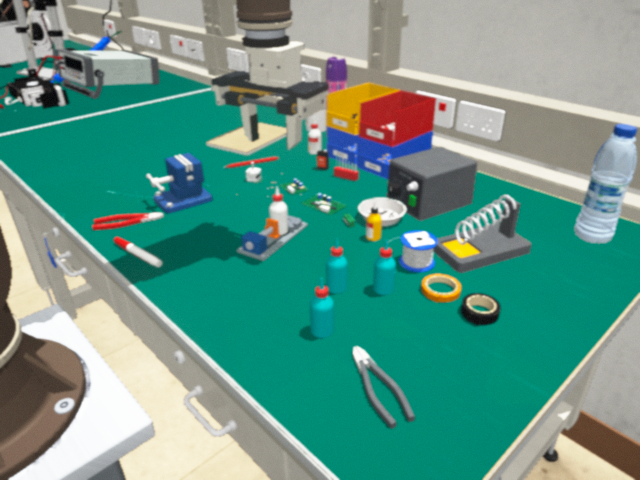

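Run:
```python
from h import *
np.set_printoptions(precision=4,suppress=True)
R=np.array([[np.cos(3.4195),np.sin(3.4195)],[-np.sin(3.4195),np.cos(3.4195)]]);s=np.array([.5384,.0757])
D=lambda p:R@(np.array(p)[:2]-s)*1e3
c=pickle.load(open('w7.pkl','rb'));f=lambda u,v,z:D(ray('wrist',250+u/2.5,80+v/2.5,z,c))
print('gate',f(168,319,.0415),'tip',f(169,420,.101),'cap',f(170,397,.086))
print('plate',f(88,100,.006),f(250,100,.006),f(98,476,.006),f(243,475,.006))
```

```text
gate [17.3975  0.1661] tip [-2.567  -0.1841] cap [ 0.4642 -0.5006]
plate [94.1905 30.2259] [ 94.255  -30.4906] [-55.4023  29.5174] [-54.9066 -31.3317]
```

Measured from the wrist image, the gate is 10.4 mm open. The bottle's cap is within 1 mm of the seat axis and the bottle is upright, so I'm handing in.

```bash
python3 -c "
from h import *
print(arm.sign_off())"
```

```text
the job is handed in; nothing more can be done
None
```

The white flux bottle is standing in the dock, with the gate sprung back against it and the gripper clear. I handed the job in at about 10 s of the 38 s allowed; no verdict is reported.

**What I did:** I gripped the bottle's straight body and lifted it over the look-alikes. With its foot about 19 mm above the seat it pushed the gate back about 15 mm. I then lowered it until the force showed contact with the plate, eased it to about 1 mm from the seat, let go and retreated straight up.

**Last checks:**
- **Gate:** it measured about 10.4 mm open, against the 10 mm expected on a docked bottle.
- **Bottle:** the cap centre came out within about 1 mm of the seat axis. The nozzle tip read 2.6 mm towards the stop, which would be a lean of at most about 0.03 rad if it is not pixel-reading error.
- **Bystanders:** the oil bottle, the spool and the turquoise bottles look unmoved in the scene picture. I did not measure them again.

**Disagreement:** the top camera put the dock about 4 mm further to the robot's right (lower y) than the wrist camera did. I went by the wrist camera, which showed the bottle and dock in the same picture, and the gate travel and contact height agreed with it.

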